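# Steady the rocking shaker

### The arm

A 7-joint arm with a two-finger parallel gripper is mounted at the origin on the work surface. World frame = base frame: x ahead of the robot, y to its left, z up, the work surface at z = 0. Lengths are in m, angles in rad, forces in N, time in s.
With the tool pointing down it reaches from about 0.4 to 0.875 m from the base axis. Payload 19.3 kg.
Tool frame: the origin (TCP) lies on the centre line of the jaws, within the pads' length; the fingertips stand 14 mm ahead of it and the grasp point (between the pads) lies 5 mm behind it; x points along the fingers, y is the direction in which the jaws open and shut, and the axes are right-handed (so a half turn about x gives the same grasp; the last joint's range is limited). The gripper opens to 85 mm and grips with 20 to 120 N. Pads are 22 mm wide; open, the fingers measure 114 mm over their backs; the gripper's body (76 mm by 85 mm) begins 54 mm behind the grasp point. The pads swing forward as they close: fully open they stand 13 mm farther back than shut.
Start: joints at [1.185, 0.521, -0.036, 1.599, 0.021, 1.021, -0.113], TCP at [0.194, -0.594, 0.245] pointing down, gripper open.
Joint ranges: [-2.91, 2.91], [-0.3, 2.13], [-1.5, 1.42], [0.17, 2.43], [-1.26, 4.41], [0.16, 1.93], [-2.52, 2.52]. Speed limits (rad/s): [1.89, 1.89, 2.39, 2.39, 3.01, 3.01, 3.01].

### API

Orientations are given as [roll, pitch, yaw] about the fixed x, y, z axes, in that order (R = Rz(yaw) Ry(pitch) Rx(roll)).
In Python, from workcell import monitor, optics, bot gives the robot as it stands.
- The arm moves only by the tool arm_command, never from a script. Its arguments are lists of equal length, an entry for each row: "delta_pos": the shift along the tool's x, y, z as a fraction of full scale, a list of three; "rotation": the turn, a rotation vector about the tool's x, y, z as a fraction of full scale, a list of three. In form: {"delta_pos": [[dx, dy, dz], ...], "rotation": [[wx, wy, wz], ...]}. A call has 1 to 10 rows; each row shifts and turns the pose as measured when the row begins, along the tool's axes as they then stand; what a row does not reach is not made up. Full scale, the value 1, is 30 mm for a shift and 6 degrees for a turn. A row lasts 1/10 s, in which the tool goes at most 50 mm and 8.59 degrees, less where a joint would pass 70% of its speed; a pose out of reach is approached as far as the arm can. A call with a number of a shift or a turn outside -1 to 1 is refused whole. A call with a gripper value outside its range is refused whole. "gripper" is the closure, from -1 (fully open) to 1 (shut), so that 0 is half open, set as the call begins (left out, the last holds). The fingers move at their own pace and stop on an object; "grip_force" is the grip in N (left out, the last holds). Time passes only in rows, so rows that do not move let the fingers close. It gives the time, the measured TCP pose, the force and the opening at its end, in the units of the state.
- monitor.observe(): the state, without advancing time (a new reading comes with each control period).
- optics.grab_frame(name): name is "side" or "top"; returns the picture (384x512x3 uint8, red, green, blue); there is no depth.
- optics.camera_params(name): a dict with "fx", "fy", "cx", "cy" (pixels), "origin" and "rotation" of the camera in the world. Camera axes: x right, y down, z forward; pixel columns grow to the right and rows downward; lengths in m; the calibration is good to about 2 mm. A picture is of the moment at which its call begins. camera_params takes no time and is no camera call.
- bot.job_done(): hands the job in, once; it reports no verdict.
The state is a dict: "clock": time; "qpos": joint angles; "qd": joint speeds; "joint_efforts": joint torques, N m; "position": TCP position; "tool_rot": TCP orientation; "force": force on the tool from outside, world axes, zero at the start; "moment": the same for the moment, N m; "grip_width": finger opening in m.
Only numpy, scipy, OpenCV 4.12 (cv2) and the standard library are available. Lean on these libraries where they do the work, as an engineer would, in place of code of your own. Each camera call takes 0.05 s, during which the arm holds its last target. There are 200 camera calls.

### The job

The shaker on the bench rocks. Press down on the corner ears of its base plate one after another to find the one that gives, push the black taper shim of that corner in with a fingertip until it is tight under the foot, then press that ear firmly once more to prove that it no longer gives, and let go. Pick nothing up, and leave the other three shims and everything else on the bench as they are.

Things in the scene. Friction and masses are not known exactly. Their poses are not given: they have to be found in the camera images.
- plate: the shaker's grey base plate with all it carries (4 kg; 170 x 170 mm, 8 mm thick). Origin: middle of its underside, 20 mm above the bench; x points away from the robot (turned up to 7 degrees), y left, z up. Low white housing and platform on top rise to 75 mm above the bench. At each corner an ear (36 mm wide) sticks out sideways to the left or right, a steel foot under its round end
- base: black rubber block 90 x 90 x 20 mm on the bench, under the middle of the plate (origin: middle of its underside). On it the plate can tilt a little and springs back. Three corners bear on their shims and are firm: pressed with 10 N they give under 1 mm. One has 3 to 5 mm of air between foot and shim: its ear goes down that far under 2 to 5 N, and comes up again when let go
- ear_near_left (a point): the spot to press: top of the plate's near left ear, straight above its foot, in the middle of the ear's round end (radius 18 mm; at -66, +110 mm in x, y of the plate), 28 mm above the bench when level. It moves with the plate
- ear_near_right (a point): the spot to press: top of the plate's near right ear, straight above its foot, in the middle of the ear's round end (radius 18 mm; at -66, -110 mm in x, y of the plate), 28 mm above the bench when level. It moves with the plate
- ear_far_left (a point): the spot to press: top of the plate's far left ear, straight above its foot, in the middle of the ear's round end (radius 18 mm; at +66, +110 mm in x, y of the plate), 28 mm above the bench when level. It moves with the plate
- ear_far_right (a point): the spot to press: top of the plate's far right ear, straight above its foot, in the middle of the ear's round end (radius 18 mm; at +66, -110 mm in x, y of the plate), 28 mm above the bench when level. It moves with the plate
- shim_j: one of four black nylon taper shims (62 to 72 mm long, 0.06 kg); which shim is under which ear differs, and how far it sticks out does not tell if it bears. Tongue 28 mm wide rising 18 in 100; head a block 32 wide, 13 long, 16 mm high. Origin: under the middle of the head's flat outer face, 3 mm above the bench; x points the way to push it in, as the plate's x
- shim_k: one of four black nylon taper shims (62 to 72 mm long, 0.06 kg); which shim is under which ear differs, and how far it sticks out does not tell if it bears. Tongue 28 mm wide rising 18 in 100; head a block 32 wide, 13 long, 16 mm high. Origin: under the middle of the head's flat outer face, 3 mm above the bench; x points the way to push it in, as the plate's x
- shim_m: another of the four: the outer face of each starts 50 to 60 mm in front of the middle of its ear. Each lies loose on an aluminium seat, 40 mm wide and 3 mm thick, reaching 52 mm in front of the foot and 25 mm behind; lips 7 mm high guide the tongue under the foot, the head stays outside them. Size, origin and axes as shim_j
- shim_n: another of the four. A shim that bears must not be forced further in: that would jack its corner up. The slack one slides under about 1 N until it meets the foot 17 to 30 mm further in, and is wedged tight there by a push of 5 to 10 N. Size, origin and axes as shim_j
- level: round bull's-eye spirit level, aluminium, 38 mm across, 9 mm high, loose in the middle of the shaker's platform; to be left alone. Origin at the middle of its underside
- vial: small brown jar with white cap, 26 mm across, 48 mm high, standing beside the shaker; to be left alone. Origin at the middle of its underside
- spanner: steel open-ended spanner 120 mm long, lying in front of the shaker; to be left alone. Origin at the middle of its underside
- beaker: small glass beaker, 52 mm across, 58 mm high, behind the shaker; to be left alone. Origin at the middle of its underside
- tweezers: steel tweezers 112 mm long, lying behind the shaker; to be left alone. Origin at the middle of its underside
- flask_a: glass conical flask, 76 mm across, with a paper-lined funnel in its neck, 160 mm high in all, to the right of the shaker; to be left alone. Origin at the middle of its underside
- flask_b: a second such flask with funnel, to the left of the shaker; to be left alone. Origin at the middle of its underside
Mind the look-alikes: they are no part of the job. What is shaped like the shim_n but pink, purple or yellow is not meant.

How it is judged:
On the way, in this order (a step that is already met when the one before it is completed fails the run):
1. the ear that gives has been pressed down by more than 2.5 mm with the fingers, no shim having been moved yet (height (world z) of any of ear_near_left, ear_near_right, ear_far_left, ear_far_right below 0.0255 m and contact force between the fingers and plate above 1 N and distance of each of shim_j, shim_k, shim_m, shim_n from where it was at the start of the episode below 0.006 m), for 0.05 s.
2. the slack shim is in under that foot until it bears (outer face within 39 mm of the ear's middle), without jacking the ear up by more than 1.5 mm (((height (world z) of ear_near_left below 0.0295 m and horizontal distance between any of shim_j, shim_k, shim_m, shim_n and ear_near_left below 0.039 m) or (height (world z) of ear_near_right below 0.0295 m and horizontal distance between any of shim_j, shim_k, shim_m, shim_n and ear_near_right below 0.039 m) or (height (world z) of ear_far_left below 0.0295 m and horizontal distance between any of shim_j, shim_k, shim_m, shim_n and ear_far_left below 0.039 m) or (height (world z) of ear_far_right below 0.0295 m and horizontal distance between any of shim_j, shim_k, shim_m, shim_n and ear_far_right below 0.039 m))), for 0.1 s.
3. that ear has been pressed again with more than 3 N and stayed up within 2 mm ((((height (world z) of ear_near_left below 0.0295 m and horizontal distance between any of shim_j, shim_k, shim_m, shim_n and ear_near_left below 0.039 m) and height (world z) of ear_near_left above 0.026 m and horizontal distance between the grasp point and ear_near_left below 0.04 m and contact force between the fingers and plate above 3 N) or ((height (world z) of ear_near_right below 0.0295 m and horizontal distance between any of shim_j, shim_k, shim_m, shim_n and ear_near_right below 0.039 m) and height (world z) of ear_near_right above 0.026 m and horizontal distance between the grasp point and ear_near_right below 0.04 m and contact force between the fingers and plate above 3 N) or ((height (world z) of ear_far_left below 0.0295 m and horizontal distance between any of shim_j, shim_k, shim_m, shim_n and ear_far_left below 0.039 m) and height (world z) of ear_far_left above 0.026 m and horizontal distance between the grasp point and ear_far_left below 0.04 m and contact force between the fingers and plate above 3 N) or ((height (world z) of ear_far_right below 0.0295 m and horizontal distance between any of shim_j, shim_k, shim_m, shim_n and ear_far_right below 0.039 m) and height (world z) of ear_far_right above 0.026 m and horizontal distance between the grasp point and ear_far_right below 0.04 m and contact force between the fingers and plate above 3 N))), for 0.05 s.
At the end, for the whole second after the job is handed in: the slack shim has its outer face within 39 mm of the foot it serves (28 to 33 mm is hard up), no ear stands more than 2 mm low, nor this one more than 1.5 mm high, the other three shims are within 6 mm of where they were, all shims lie flat in their channels, and all is at rest (((height (world z) of ear_near_left below 0.0295 m and horizontal distance between any of shim_j, shim_k, shim_m, shim_n and ear_near_left below 0.039 m) or (height (world z) of ear_near_right below 0.0295 m and horizontal distance between any of shim_j, shim_k, shim_m, shim_n and ear_near_right below 0.039 m) or (height (world z) of ear_far_left below 0.0295 m and horizontal distance between any of shim_j, shim_k, shim_m, shim_n and ear_far_left below 0.039 m) or (height (world z) of ear_far_right below 0.0295 m and horizontal distance between any of shim_j, shim_k, shim_m, shim_n and ear_far_right below 0.039 m)) and height (world z) of each of ear_near_left, ear_near_right, ear_far_left, ear_far_right above 0.026 m and distance of any of shim_j, shim_k from where it was at the start of the episode below 0.006 m and distance of any of shim_j, shim_m from where it was at the start of the episode below 0.006 m and distance of any of shim_j, shim_n from where it was at the start of the episode below 0.006 m and distance of any of shim_k, shim_m from where it was at the start of the episode below 0.006 m and distance of any of shim_k, shim_n from where it was at the start of the episode below 0.006 m and distance of any of shim_m, shim_n from where it was at the start of the episode below 0.006 m and height (world z) of each of shim_j, shim_k, shim_m, shim_n below 0.008 m and linear speed of each of shim_j, shim_k, shim_m, shim_n below 0.02 m/s and angular speed of plate below 0.1 rad/s); the robot touches nothing.
It fails at once if more than one shim is shoved or pulled (by more than 8 mm) (distance of each of shim_j, shim_k from where it was at the start of the episode above 0.008 m or distance of each of shim_j, shim_m from where it was at the start of the episode above 0.008 m or distance of each of shim_j, shim_n from where it was at the start of the episode above 0.008 m or distance of each of shim_k, shim_m from where it was at the start of the episode above 0.008 m or distance of each of shim_k, shim_n from where it was at the start of the episode above 0.008 m or distance of each of shim_m, shim_n from where it was at the start of the episode above 0.008 m).
It fails at once if a shim is lifted off its channel or carried (height (world z) of any of shim_j, shim_k, shim_m, shim_n above 0.012 m).
It fails at once if the shaker is lifted at a corner (more than 8 mm) (height (world z) of any of ear_near_left, ear_near_right, ear_far_left, ear_far_right above 0.036 m).
It fails at once if a bystander is moved or lifted (more than 30 mm) (distance of any of level, vial, spanner, beaker, tweezers, flask_a, flask_b from where it was at the start of the episode above 0.03 m).
It fails at once if a flask or the beaker is tipped (angle between any of flask_a, flask_b, beaker, vial's own z axis and vertical above 0.5 rad).
It also fails if it takes over 58 s, if anything falls off the work surface, if the arm or the gripper's body presses on something with over 40 N, if the wrist force passes 120 N, or if a joint passes its speed limit or range.

## Working session

There is one attempt and no reset: what is moved stays moved. The work goes in short steps, Python scripts to look and compute and a tool call to move; the robot and the scene stay as the last step left them, time stands still between calls to the robot, and variables do not carry over. Pictures are saved under pics/ and viewed, about 8 in all and at most 12, crops included, and the job is handed in when it is done.

Besides the shell and the picture viewer there is one more tool, called in YAML: its name, and indented under it one key for each argument. arm_command: Moves the arm, as the interface text tells. Its arguments: {"type":"object","properties":{"delta_pos":{"type":"array","items":{"type":"array","items":{"type":"number"}}},"rotation":{"type":"array","items":{"type":"array","items":{"type":"number"}}},"gripper":{"type":"number"},"grip_force":{"type":"number"}},"required":["delta_pos","rotation"]}

```bash
mkdir -p pics; python3 - <<'E'
from workcell import monitor, optics, bot
import cv2
s=monitor.observe();print({k:s[k] for k in('clock','position','tool_rot','force','grip_width')})
for n in('top','side'):
    im=optics.grab_frame(n);cv2.imwrite(f'pics/{n}0.png',im[:,:,::-1]);p=optics.camera_params(n);print(n,p)
E
```

```text
{'clock': 0.0, 'position': array([ 0.1939659 , -0.59378978,  0.24470725]), 'tool_rot': array([-1.52790085,  1.56959829,  1.92946183]), 'force': array([ 0.03097473, -0.17860474, -0.01397971]), 'grip_width': 0.0855176785772202}
top {'fx': 357.44780009674395, 'fy': 357.44780009674395, 'cx': 258.0957051790298, 'cy': 188.64388773428175, 'origin': array([ 0.48781358, -0.01406736,  1.29136767]), 'rotation': array([-3.10358619e+00,  1.76395599e-04, -1.58453707e+00])}
side {'fx': 388.84270145373284, 'fy': 388.84270145373284, 'cx': 248.62784714478883, 'cy': 192.10766909772252, 'origin': array([ 0.40548178, -0.645255  ,  0.80498541]), 'rotation': array([-2.38395539, -0.01366775, -0.22451582])}
```

```bash
python3 - <<'E'
import cv2
a=cv2.imread('pics/top0.png');cv2.imwrite('pics/t0b.png',cv2.resize(a,(800,600),interpolation=cv2.INTER_CUBIC))
a=cv2.imread('pics/side0.png');cv2.imwrite('pics/s0b.png',cv2.resize(a,(800,600),interpolation=cv2.INTER_CUBIC))
E
```

```text
(no output)
```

View pics/t0b.png

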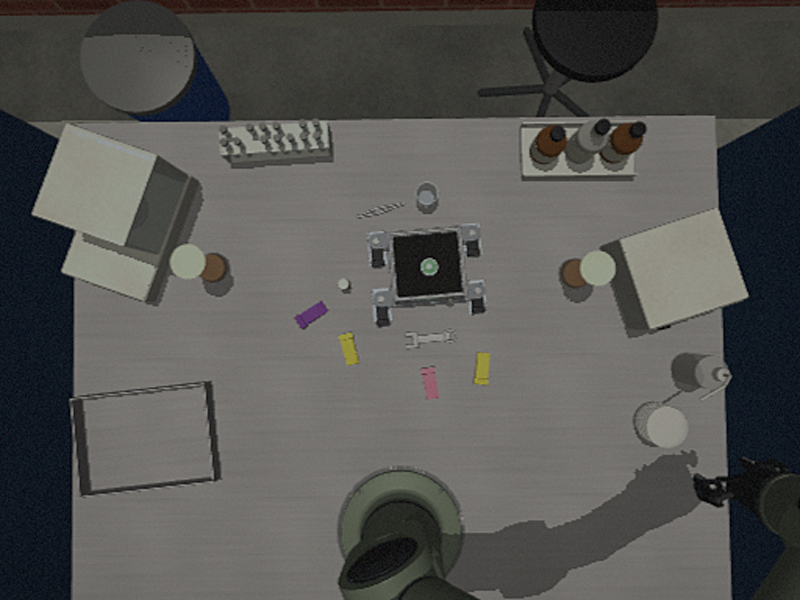

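View pics/s0b.png

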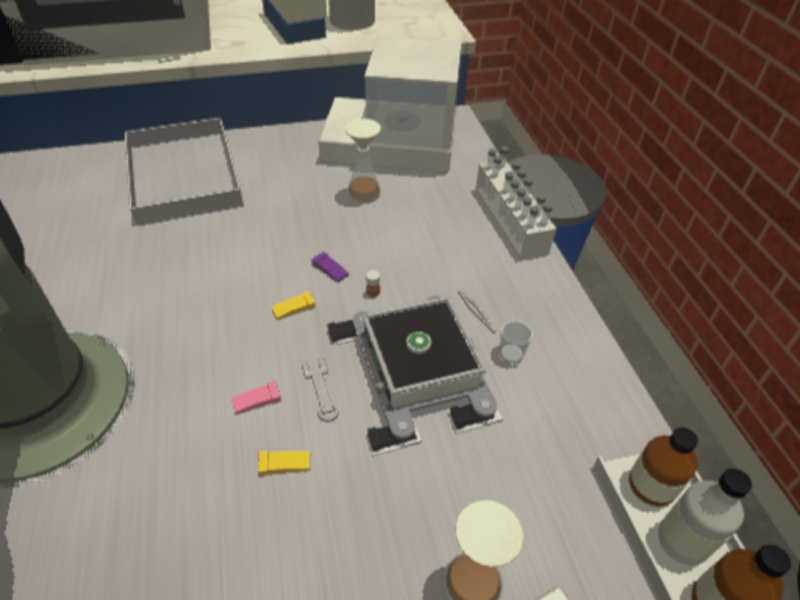

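The top view shows the shaker at about (428,267) of the 800-px picture, with four black shims. The yellow, pink and purple pieces are look-alikes. I'll enlarge the shaker.

```bash
cat > h.py <<'E'
import numpy as np
from workcell import monitor, optics, bot
from scipy.spatial.transform import Rotation as R
def proj(n,P):
    p=optics.camera_params(n);M=R.from_euler('xyz',p['rotation']).as_matrix()
    c=(np.atleast_2d(P)-p['origin'])@M
    return np.c_[p['fx']*c[:,0]/c[:,2]+p['cx'],p['fy']*c[:,1]/c[:,2]+p['cy']]
def back(n,uv,z):
    p=optics.camera_params(n);M=R.from_euler('xyz',p['rotation']).as_matrix()
    uv=np.atleast_2d(uv);d=np.c_[(uv[:,0]-p['cx'])/p['fx'],(uv[:,1]-p['cy'])/p['fy'],np.ones(len(uv))]@M.T
    return p['origin']+d*((z-p['origin'][2])/d[:,2])[:,None]
EARS=np.array([[-66,110],[-66,-110],[66,110],[66,-110]])/1000
NM=['NL','NR','FL','FR']
def ears(x,y,th,z=.028):
    c,s=np.cos(th),np.sin(th);return np.c_[EARS@np.array([[c,s],[-s,c]])+[x,y],np.full(4,z)]
E
python3 - <<'E'
import cv2
from h import *
a=cv2.imread('pics/top0.png')[135:217,222:322];cv2.imwrite('pics/t0c.png',cv2.resize(a,None,fx=7,fy=7,interpolation=cv2.INTER_CUBIC))
uv=np.array([[377,241],[471,233],[383,299],[477,291]])*.64
print(back('top',uv,.028)); s=np.array([[402,426],[484,404],[362,322]])*.64; print(back('side',s,.028))
E
```

```text
[[ 0.65888212  0.04350594  0.028     ]
 [ 0.67420507 -0.17037163  0.028     ]
 [ 0.52687199  0.03150479  0.028     ]
 [ 0.5420664  -0.18153381  0.028     ]]
[[ 0.54216586 -0.18385829  0.028     ]
 [ 0.67305923 -0.17319928  0.028     ]
 [ 0.52404858  0.02861916  0.028     ]]
```

View pics/t0c.png

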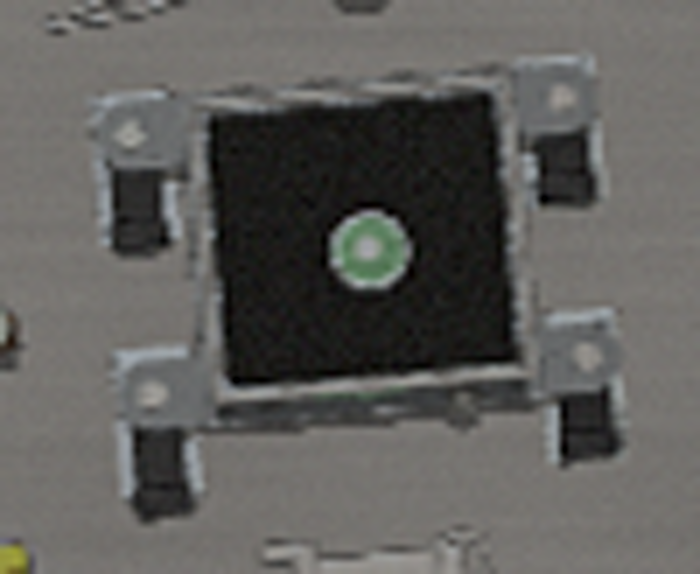

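The crop shows bright spots above the feet at FL (130,132), FR (562,97), NL (152,392) and NR (587,354). The black shims stick out toward the robot at (138,215), (567,170), (162,480) and (590,425). Those four are the ones meant, because the other look-alikes are coloured and lie away from the plate. Next I'll fit the pose.

```bash
python3 - <<'E'
from h import *
from scipy.optimize import least_squares
uv=np.array([[152,392],[587,354],[130,132],[562,97]]);uv=np.array([222,135])+(uv+.5)/7-.5
f=lambda z:least_squares(lambda q:(proj('top',ears(*q,z))-uv).ravel(),[.6,-.07,0])
for z in(.028,):
    r=f(z);print(z,r.x,np.degrees(r.x[2]),r.fun.round(2));E=ears(*r.x);print(E.round(4))
    uvs=np.array([[402,426],[362,322],[484,404]])*.64
    print('side',proj('side',E).round(1),uvs)
# shim faces: near edge of heads bottom
b=np.array([[163,520],[593,463],[141,255],[569,207]]);print('shim ends z.003',back('top',np.array([222,135])+(b+.5)/7-.5,.003).round(4),'z.019',back('top',np.array([222,135])+(b+.5)/7-.5,.019).round(4))
s=monitor.observe();T=R.from_euler('xyz',s['tool_rot']).as_matrix();print(T.round(3))
E
```

```text
0.028 [ 0.60354523 -0.06714274  0.0717072 ] 4.108520183885312 [ 0.03 -0.02 -0.15  0.1   0.06  0.09  0.06 -0.17]
[[ 0.5298  0.0378  0.028 ]
 [ 0.5456 -0.1816  0.028 ]
 [ 0.6615  0.0473  0.028 ]
 [ 0.6773 -0.1721  0.028 ]]
side [[233.1 203.2]
 [258.5 271.5]
 [279.5 193.2]
 [311.3 257.9]] [[257.28 272.64]
 [231.68 206.08]
 [309.76 258.56]]
shim ends z.003 [[ 0.4647  0.0341  0.003 ]
 [ 0.4909 -0.1875  0.003 ]
 [ 0.6014  0.0438  0.003 ]
 [ 0.6232 -0.1776  0.003 ]] z.019 [[ 0.4649  0.0335  0.019 ]
 [ 0.4909 -0.1853  0.019 ]
 [ 0.6     0.0431  0.019 ]
 [ 0.6216 -0.1756  0.019 ]]
[[-0.     0.311 -0.951]
 [ 0.001 -0.951 -0.311]
 [-1.    -0.001  0.   ]]
```

```bash
cat >> h.py <<'E'
PL=(0.6035,-0.0671,0.0717)
def pose():
    s=monitor.observe();return s,R.from_euler('xyz',s['tool_rot']).as_matrix()
def togo(*targets):
    s,T=pose();p=s['position']
    G=np.array([[0,PLS,-PLC],[0,-PLC,-PLS],[-1,0,0]])
    print('clock',round(s['clock'],2),'pos',p.round(4),'F',s['force'].round(2),'grip',round(s['grip_width'],4),'rot/6deg',(np.degrees(R.from_matrix(T.T@G).as_rotvec())/6).round(2))
    for t in targets:
        d=T.T@(np.array(t)-p)/.03;print(t,'rows(30mm):',d.round(2))
PLC,PLS=np.cos(PL[2]),np.sin(PL[2])
E
python3 - <<'E'
from h import *
print(back('top',np.array([[660,425],[720,375],[597,267],[574,273],[188,262],[215,267]])*.64,.1).round(3))
togo([.194,-.594,.3],[.5456,-.1816,.3])
E
```

```text
[[ 0.25  -0.554  0.1  ]
 [ 0.353 -0.684  0.1  ]
 [ 0.587 -0.43   0.1  ]
 [ 0.575 -0.38   0.1  ]
 [ 0.61   0.445  0.1  ]
 [ 0.598  0.387  0.1  ]]
clock 0.1 pos [ 0.194  -0.5939  0.2448] F [-0.58  0.54 -0.02] grip 0.0854 rot/6deg [2.33 0.   0.01]
[0.194, -0.594, 0.3] rows(30mm): [-1.84  0.    0.  ]
[0.5456, -0.1816, 0.3] rows(30mm): [ -1.83  -9.42 -15.41]
```

arm_command:
  delta_pos:
    - [-1,0,0]
    - [-1,0,0]
    - [-0.5,-0.3,-0.5]
    - [0,-0.6,-0.9]
    - [0,-0.6,-0.9]
    - [0,-0.6,-0.9]
    - [0,-0.6,-0.9]
    - [0,-0.6,-0.9]
    - [0,-0.6,-0.9]
    - [0,-0.6,-0.9]
  rotation:
    - [0,0,0]
    - [0,0,0]
    - [0,0,0]
    - [0,0,0]
    - [0,0,0]
    - [0,0,0]
    - [0,0,0]
    - [0,0,0]
    - [0,0,0]
    - [0,0,0]
  gripper: 1
  grip_force: 30

```text
clock: 1.1
position: [0.3501, -0.3917, 0.3189]
tool_rot: [-1.356, 1.562, 2.098]
force: [0.7, -0.5, 0.4]
grip_width: 0.0002
```

```bash
python3 -c "
from h import *
togo([.5456,-.1816,.2],[.5456,-.1816,.06])"
```

```text
clock 1.1 pos [ 0.3501 -0.3917  0.3189] F [ 0.69 -0.45  0.4 ] grip 0.0002 rot/6deg [2.3  0.03 0.08]
[0.5456, -0.1816, 0.2] rows(30mm): [ 3.99 -4.63 -8.36]
[0.5456, -0.1816, 0.06] rows(30mm): [ 8.65 -4.59 -8.37]
```

arm_command:
  delta_pos:
    - [0.3,-0.5,-0.9]
    - [0.3,-0.5,-0.9]
    - [0.4,-0.5,-0.9]
    - [0.4,-0.5,-0.9]
    - [0.4,-0.5,-0.9]
    - [0.4,-0.5,-0.9]
    - [0.4,-0.5,-0.9]
    - [0.4,-0.5,-0.9]
    - [0.4,-0.5,-0.9]
    - [0.4,0,0]
  rotation:
    - [0,0,0]
    - [0,0,0]
    - [0,0,0]
    - [0,0,0]
    - [0,0,0]
    - [0,0,0]
    - [0,0,0]
    - [0.7,0,0]
    - [0.8,0,0]
    - [0.8,0,0.1]

```text
clock: 2.1
position: [0.5488, -0.1663, 0.2002]
tool_rot: [-0.109, 1.567, 3.108]
force: [0.7, 0.2, -1.2]
grip_width: -0.0
```

```bash
python3 -c "
from h import *
togo([.5456,-.1816,.06],[.5456,-.1816,.047])"
```

```text
clock 2.1 pos [ 0.5488 -0.1663  0.2002] F [ 0.68  0.22 -1.2 ] grip -0.0 rot/6deg [0.03 0.03 0.  ]
[0.5456, -0.1816, 0.06] rows(30mm): [4.67 0.5  0.13]
[0.5456, -0.1816, 0.047] rows(30mm): [5.11 0.5  0.13]
```

arm_command:
  delta_pos:
    - [0.8,0.3,0.1]
    - [0.8,0.2,0]
    - [0.8,0,0]
    - [0.8,0,0]
    - [0.7,0,0]
    - [0.6,0,0]
    - [0.3,0,0]
    - [0,0,0]
    - [0,0,0]
  rotation:
    - [0,0,0]
    - [0,0,0]
    - [0,0,0]
    - [0,0,0]
    - [0,0,0]
    - [0,0,0]
    - [0,0,0]
    - [0,0,0]
    - [0,0,0]

```text
clock: 3.0
position: [0.544, -0.1714, 0.0479]
tool_rot: [-0.518, 1.561, 2.704]
force: [-0.3, -0.4, 0.0]
grip_width: 0.0002
```

```bash
python3 -c "
from h import *
togo([.5456,-.1816,.042])"
```

```text
clock 3.0 pos [ 0.544  -0.1714  0.0479] F [-0.31 -0.39  0.01] grip 0.0002 rot/6deg [0.08 0.08 0.05]
[0.5456, -0.1816, 0.042] rows(30mm): [ 0.19  0.34 -0.03]
```

arm_command:
  delta_pos:
    - [0,0.35,0]
    - [0,0.1,0]
    - [0,0,0]
  rotation:
    - [0,0,0]
    - [0,0,0]
    - [0,0,0]

```text
clock: 3.3
position: [0.5462, -0.1864, 0.05]
tool_rot: [-0.57, 1.564, 2.652]
force: [0.7, -0.1, 0.7]
grip_width: -0.0
```

arm_command:
  delta_pos:
    - [0.1,0,0]
    - [0.1,0,0]
    - [0.07,0,0]
    - [0.07,0,0]
  rotation:
    - [0,0,0]
    - [0,0,0]
    - [0,0,0]
    - [0,0,0]

```text
clock: 3.7
position: [0.5465, -0.187, 0.04]
tool_rot: [-0.616, 1.566, 2.605]
force: [-2.0, -1.2, 3.4]
grip_width: -0.0002
```

arm_command:
  delta_pos:
    - [0.07,0.05,0]
    - [0.07,0,0]
  rotation:
    - [0,0,0]
    - [0,0,0]

```text
clock: 3.9
position: [0.5467, -0.1875, 0.0375]
tool_rot: [-0.662, 1.565, 2.559]
force: [-20.5, 4.2, 70.4]
grip_width: -0.0
```

arm_command:
  delta_pos:
    - [0.07,0,0]
    - [0.07,0,0]
  rotation:
    - [0,0,0]
    - [0,0,0]

```text
clock: 4.1
position: [0.5467, -0.1875, 0.0376]
tool_rot: [-0.525, 1.566, 2.696]
force: [-16.6, 4.7, 52.8]
grip_width: 0.0003
```

arm_command:
  delta_pos:
    - [-0.15,0,0]
    - [-0.15,0,0]
    - [0,0,0]
  rotation:
    - [0,0,0]
    - [0,0,0]
    - [0,0,0]

```text
clock: 4.4
position: [0.547, -0.1872, 0.0477]
tool_rot: [-0.577, 1.567, 2.645]
force: [1.1, 0.4, -0.3]
grip_width: -0.0003
```

arm_command:
  delta_pos:
    - [0.05,0,0]
    - [0,0,0]
  rotation:
    - [0,0,0]
    - [0,0,0]

```text
clock: 4.6
position: [0.5468, -0.1871, 0.0455]
tool_rot: [-0.579, 1.566, 2.643]
force: [0.2, 0.2, -0.9]
grip_width: 0.0003
```

arm_command:
  delta_pos:
    - [0.05,0,0]
    - [0,0,0]
  rotation:
    - [0,0,0]
    - [0,0,0]

```text
clock: 4.8
position: [0.5465, -0.1869, 0.0431]
tool_rot: [-0.556, 1.565, 2.667]
force: [-1.4, -0.3, -0.2]
grip_width: 0.0
```

arm_command:
  delta_pos:
    - [0.04,0,0]
    - [0,0,0]
  rotation:
    - [0,0,0]
    - [0,0,0]

```text
clock: 5.0
position: [0.5465, -0.187, 0.0416]
tool_rot: [-0.535, 1.565, 2.687]
force: [0.5, -0.8, 1.2]
grip_width: 0.0001
```

arm_command:
  delta_pos:
    - [0.03,0,0]
    - [0,0,0]
  rotation:
    - [0,0,0]
    - [0,0,0]

```text
clock: 5.2
position: [0.5464, -0.1871, 0.0406]
tool_rot: [-0.517, 1.565, 2.705]
force: [-0.9, -0.2, 2.2]
grip_width: 0.0
```

arm_command:
  delta_pos:
    - [0.03,0,0]
    - [0,0,0]
  rotation:
    - [0,0,0]
    - [0,0,0]

```text
clock: 5.4
position: [0.5464, -0.1871, 0.0398]
tool_rot: [-0.514, 1.565, 2.708]
force: [-0.4, -0.3, 1.9]
grip_width: 0.0002
```

arm_command:
  delta_pos:
    - [0.02,0,0]
    - [0,0,0]
  rotation:
    - [0,0,0]
    - [0,0,0]

```text
clock: 5.6
position: [0.5465, -0.1871, 0.0394]
tool_rot: [-0.51, 1.565, 2.712]
force: [-1.0, 0.8, 4.6]
grip_width: 0.0003
```

arm_command:
  delta_pos:
    - [0.03,0,0]
    - [0,0,0]
  rotation:
    - [0,0,0]
    - [0,0,0]

```text
clock: 5.8
position: [0.5465, -0.1872, 0.039]
tool_rot: [-0.485, 1.565, 2.737]
force: [-2.1, 0.1, 8.4]
grip_width: 0.0003
```

arm_command:
  delta_pos:
    - [0.02,0,0]
    - [0,0,0]
  rotation:
    - [0,0,0]
    - [0,0,0]

```text
clock: 6.0
position: [0.5465, -0.1872, 0.0391]
tool_rot: [-0.47, 1.565, 2.752]
force: [-2.0, 0.1, 7.0]
grip_width: 0.0003
```

arm_command:
  delta_pos:
    - [0.02,0,0]
    - [0,0,0]
  rotation:
    - [0,0,0]
    - [0,0,0]

```text
clock: 6.2
position: [0.5465, -0.1872, 0.0391]
tool_rot: [-0.451, 1.565, 2.771]
force: [-2.6, 1.1, 6.5]
grip_width: 0.0003
```

arm_command:
  delta_pos:
    - [-0.9,0,0]
    - [-0.9,0,0]
    - [-0.6,-0.6,0]
    - [0,-0.9,0]
    - [0,-0.9,0]
    - [0,-0.9,0]
    - [0,-0.9,0]
    - [0,-0.9,0]
    - [0,-0.9,0]
    - [0,0,0]
  rotation:
    - [0,0,0]
    - [0,0,0]
    - [0,0,0]
    - [0,0,0]
    - [0,0,0]
    - [0,0,0]
    - [0,0,0]
    - [0,0,0]
    - [0,0,0]
    - [0,0,0]

```text
clock: 7.2
position: [0.5319, -0.0016, 0.114]
tool_rot: [-0.701, 1.566, 2.519]
force: [0.4, -0.2, -0.4]
grip_width: 0.0003
```

```bash
python3 -c "
from h import *
togo([.5298,.0378,.055])"
```

```text
clock 7.2 pos [ 0.5319 -0.0016  0.114 ] F [ 0.43 -0.23 -0.4 ] grip 0.0003 rot/6deg [0.06 0.03 0.03]
[0.5298, 0.0378, 0.055] rows(30mm): [ 1.97 -1.31 -0.04]
```

arm_command:
  delta_pos:
    - [0,-0.7,0]
    - [0,-0.6,0]
    - [0.5,0,0]
    - [0.5,0,0]
    - [0.4,0,0]
    - [0.3,0,0]
    - [0,0,0]
  rotation:
    - [0,0,0]
    - [0,0,0]
    - [0,0,0]
    - [0,0,0]
    - [0,0,0]
    - [0,0,0]
    - [0,0,0]

```text
clock: 7.9
position: [0.5293, 0.0373, 0.0611]
tool_rot: [-0.801, 1.568, 2.418]
force: [-0.7, -0.2, 0.3]
grip_width: 0.0002
```

```bash
python3 -c "
from h import *
togo([.5298,.0378,.044])"
```

```text
clock 7.9 pos [0.5293 0.0373 0.0611] F [-0.65 -0.21  0.29] grip 0.0002 rot/6deg [0.06 0.02 0.02]
[0.5298, 0.0378, 0.044] rows(30mm): [ 0.57 -0.01 -0.02]
```

arm_command:
  delta_pos:
    - [0.4,0,0]
    - [0.1,0,0]
    - [0,0,0]
  rotation:
    - [0,0,0]
    - [0,0,0]
    - [0,0,0]

```text
clock: 8.2
position: [0.5297, 0.0368, 0.0453]
tool_rot: [-0.917, 1.568, 2.301]
force: [0.1, 0.2, 0.1]
grip_width: 0.0
```

arm_command:
  delta_pos:
    - [0.04,0,0]
    - [0,0,0]
  rotation:
    - [0,0,0]
    - [0,0,0]

```text
clock: 8.4
position: [0.5299, 0.0367, 0.0443]
tool_rot: [-1.053, 1.568, 2.165]
force: [0.1, 0.7, -0.5]
grip_width: -0.0002
```

arm_command:
  delta_pos:
    - [0.04,0,0]
    - [0,0,0]
  rotation:
    - [0,0,0]
    - [0,0,0]

```text
clock: 8.6
position: [0.5302, 0.0367, 0.0435]
tool_rot: [-1.358, 1.568, 1.86]
force: [0.4, 0.4, -0.3]
grip_width: 0.0001
```

arm_command:
  delta_pos:
    - [0.03,0,0]
    - [0,0,0]
  rotation:
    - [0,0,0]
    - [0,0,0]

```text
clock: 8.8
position: [0.5303, 0.0368, 0.0428]
tool_rot: [-1.573, 1.568, 1.645]
force: [-0.9, -0.5, 1.5]
grip_width: -0.0001
```

arm_command:
  delta_pos:
    - [0.04,0,0]
    - [0,0,0]
  rotation:
    - [0,0,0]
    - [0,0,0]

```text
clock: 9.0
position: [0.5303, 0.0369, 0.0422]
tool_rot: [-1.66, 1.569, 1.558]
force: [-3.0, 0.2, 9.2]
grip_width: 0.0001
```

arm_command:
  delta_pos:
    - [0.04,0,0]
    - [0,0,0]
  rotation:
    - [0,0,0]
    - [0,0,0]

```text
clock: 9.2
position: [0.5304, 0.0369, 0.042]
tool_rot: [-1.851, 1.569, 1.367]
force: [-2.5, -1.3, 10.7]
grip_width: 0.0004
```

arm_command:
  delta_pos:
    - [0.04,0,0]
    - [0,0,0]
  rotation:
    - [0,0,0]
    - [0,0,0]

```text
clock: 9.4
position: [0.5304, 0.0369, 0.042]
tool_rot: [-2.053, 1.569, 1.165]
force: [-2.9, -1.4, 10.9]
grip_width: -0.0001
```

arm_command:
  delta_pos:
    - [0.04,0,0]
    - [0,0,0]
  rotation:
    - [0,0,0]
    - [0,0,0]

```text
clock: 9.6
position: [0.5304, 0.0369, 0.042]
tool_rot: [-2.27, 1.569, 0.948]
force: [-3.7, -1.1, 9.6]
grip_width: 0.0002
```

arm_command:
  delta_pos:
    - [-0.9,0,0]
    - [-0.9,0,0.3]
    - [-0.6,0.6,0.5]
    - [0,0.9,0.5]
    - [0,0.9,0.5]
    - [0,0.9,0.4]
    - [0,0.9,0.4]
    - [0,0.9,0]
    - [0,0.9,0]
    - [0,0,0]
  rotation:
    - [0,0,0]
    - [0,0,0]
    - [0,0,0]
    - [0,0,0]
    - [0,0,0]
    - [0,0,0]
    - [0,0,0]
    - [0,0,0]
    - [0,0,0]
    - [0,0,0]

```text
clock: 10.6
position: [0.4641, -0.1546, 0.1168]
tool_rot: [-2.896, 1.567, 0.325]
force: [0.4, 0.8, -0.4]
grip_width: 0.0002
```

```bash
python3 -c "
from h import *
togo([.4578,-.1879,.06],[.4578,-.1879,.024])"
```

```text
clock 10.6 pos [ 0.4641 -0.1546  0.1168] F [ 0.35  0.76 -0.35] grip 0.0002 rot/6deg [ 0.07 -0.03  0.01]
[0.4578, -0.1879, 0.06] rows(30mm): [1.89 1.09 0.31]
[0.4578, -0.1879, 0.024] rows(30mm): [3.09 1.09 0.31]
```

arm_command:
  delta_pos:
    - [0,0.7,0.2]
    - [0,0.4,0.1]
    - [0.6,0,0]
    - [0.6,0,0]
    - [0.6,0,0]
    - [0,0,0]
  rotation:
    - [0,0,0]
    - [0,0,0]
    - [0,0,0]
    - [0,0,0]
    - [0,0,0]
    - [0,0,0]

```text
clock: 11.2
position: [0.4586, -0.1881, 0.0615]
tool_rot: [-2.901, 1.565, 0.32]
force: [0.4, 0.0, 0.5]
grip_width: -0.0001
```

```bash
python3 -c "
from h import *
import cv2
togo([.4578,-.1879,.024])
a=optics.grab_frame('side')[:,:,::-1][210:330,170:330];cv2.imwrite('pics/s1.png',cv2.resize(a,None,fx=5,fy=5,interpolation=cv2.INTER_CUBIC))"
```

```text
clock 11.2 pos [ 0.4586 -0.1881  0.0615] F [0.39 0.04 0.51] grip -0.0001 rot/6deg [ 0.07 -0.05  0.01]
[0.4578, -0.1879, 0.024] rows(30mm): [ 1.25 -0.01  0.03]
```

View pics/s1.png

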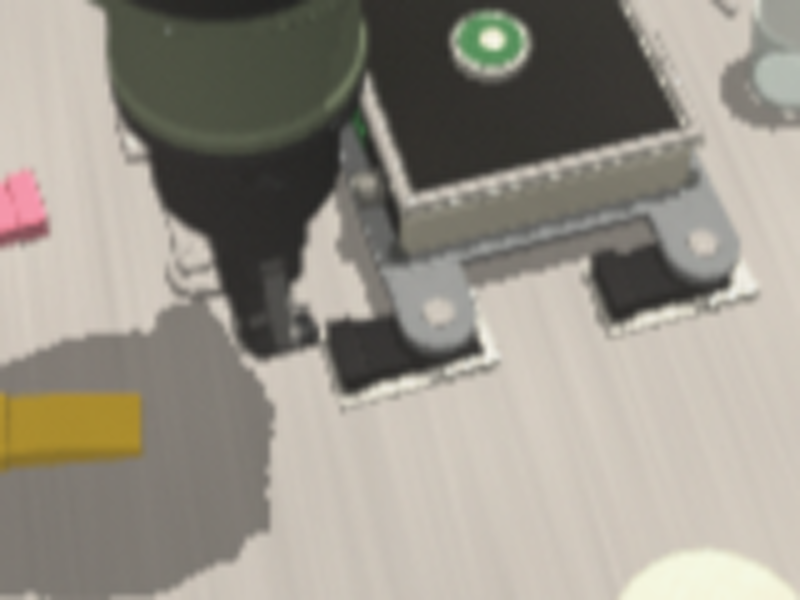

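The fingers (at 275,340) hang above and in front of the near-right black shim (face at about 335,350), clear of the yellow piece and the spanner. I'll go down and push.

arm_command:
  delta_pos:
    - [0.5,0,0]
    - [0.5,0,0]
    - [0.15,0,0]
    - [0,0,0]
  rotation:
    - [0,0,0]
    - [0,0,0]
    - [0,0,0]
    - [0,0,0]

```text
clock: 11.65
position: [0.4615, -0.1876, 0.0307]
tool_rot: [3.135, 1.56, 0.074]
force: [0.0, -1.0, 0.7]
grip_width: -0.0001
```

arm_command:
  delta_pos:
    - [0,0,-0.15]
    - [0,0,-0.15]
    - [0,0,-0.1]
    - [0,0,0]
  rotation:
    - [0,0,0]
    - [0,0,0]
    - [0,0,0]
    - [0,0,0]

```text
clock: 12.05
position: [0.4761, -0.1867, 0.0335]
tool_rot: [3.058, 1.557, -0.004]
force: [0.6, 0.5, 0.1]
grip_width: -0.0002
```

arm_command:
  delta_pos:
    - [0.15,0,0.2]
    - [0.15,0,0]
    - [0,0,0]
  rotation:
    - [0,0,0]
    - [0,0,0]
    - [0,0,0]

```text
clock: 12.35
position: [0.4696, -0.1873, 0.0239]
tool_rot: [3.047, 1.557, -0.014]
force: [0.2, -0.6, 0.4]
grip_width: 0.0001
```

```bash
python3 -c "
from h import *
togo([.4807,-.1863,.024],[.5046,-.1846,.024])"
```

```text
clock 12.35 pos [ 0.4696 -0.1873  0.0239] F [ 0.2  -0.64  0.4 ] grip 0.0001 rot/6deg [ 0.08 -0.13 -0.01]
[0.4807, -0.1863, 0.024] rows(30mm): [ 0.   -0.   -0.37]
[0.5046, -0.1846, 0.024] rows(30mm): [ 0.01  0.   -1.17]
```

arm_command:
  delta_pos:
    - [0,0,-0.15]
    - [0,0,-0.15]
    - [0,0,-0.1]
    - [0,0,-0.1]
  rotation:
    - [0,0,0]
    - [0,-0.1,0]
    - [0,0,0]
    - [0,0,0]

```text
clock: 12.75
position: [0.4854, -0.186, 0.0238]
tool_rot: [2.535, 1.569, -0.527]
force: [-0.8, -0.5, -1.1]
grip_width: 0.0
```

arm_command:
  delta_pos:
    - [0,0,-0.1]
    - [0,0,-0.1]
    - [0,0,-0.1]
  rotation:
    - [0,0,0]
    - [0,0,0]
    - [0,0,0]

```text
clock: 13.05
position: [0.4953, -0.1851, 0.0238]
tool_rot: [2.576, 1.569, -0.485]
force: [-0.8, 1.1, 0.7]
grip_width: 0.0002
```

arm_command:
  delta_pos:
    - [0,0,-0.08]
    - [0,0,-0.07]
    - [0,0,0]
  rotation:
    - [0,0,0]
    - [0,0,0]
    - [0,0,0]

```text
clock: 13.35
position: [0.5006, -0.1847, 0.0238]
tool_rot: [2.634, 1.569, -0.427]
force: [-0.2, 0.5, 0.9]
grip_width: -0.0001
```

arm_command:
  delta_pos:
    - [0,0,-0.04]
    - [0,0,0]
  rotation:
    - [0,0,0]
    - [0,0,0]

```text
clock: 13.55
position: [0.5016, -0.1846, 0.0238]
tool_rot: [2.539, 1.569, -0.522]
force: [-0.0, 0.1, -0.3]
grip_width: 0.0001
```

arm_command:
  delta_pos:
    - [0,0,-0.05]
    - [0,0,0]
  rotation:
    - [0,0,0]
    - [0,0,0]

```text
clock: 13.75
position: [0.5027, -0.1846, 0.0238]
tool_rot: [2.212, 1.57, -0.85]
force: [0.9, 0.9, -0.6]
grip_width: 0.0
```

arm_command:
  delta_pos:
    - [0,0,-0.05]
    - [0,0,0]
  rotation:
    - [0,0,0]
    - [0,0,0]

```text
clock: 13.95
position: [0.5035, -0.1846, 0.0237]
tool_rot: [0.755, 1.57, -2.307]
force: [-0.6, 0.5, -0.1]
grip_width: -0.0
```

arm_command:
  delta_pos:
    - [0,0,-0.05]
    - [0,0,0]
  rotation:
    - [0,0,0]
    - [0,0,0]

```text
clock: 14.15
position: [0.504, -0.1846, 0.0236]
tool_rot: [0.224, 1.568, -2.839]
force: [-0.3, -0.3, 0.5]
grip_width: 0.0001
```

```bash
python3 -c "
from h import *
import cv2
togo()
a=optics.grab_frame('side')[:,:,::-1][230:310,200:307];cv2.imwrite('pics/s2.png',cv2.resize(a,None,fx=7,fy=7,interpolation=cv2.INTER_CUBIC))"
```

```text
clock 14.15 pos [ 0.504  -0.1846  0.0236] F [-0.27 -0.34  0.51] grip 0.0001 rot/6deg [ 0.07  0.03 -0.01]
```

View pics/s2.png

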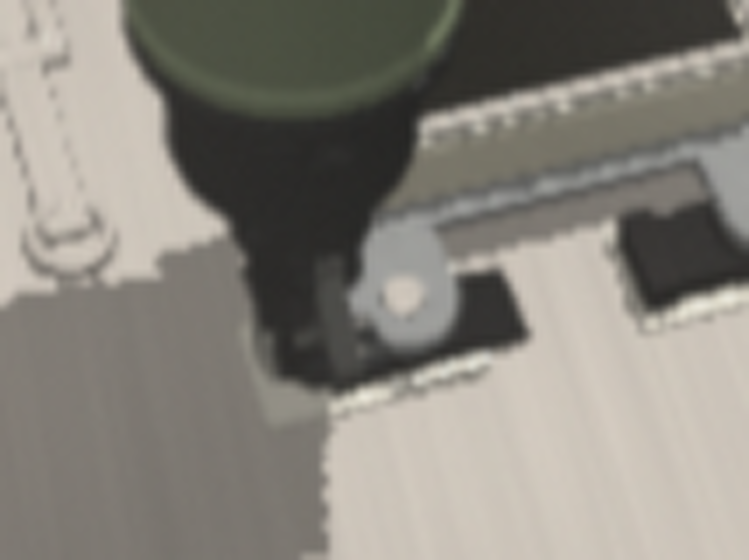

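The side crop shows the finger against the shim head at (340,340), and the tongue now shows behind the foot out to (520,330), so it has slid in. The push force is still about 0, so it isn't tight yet and I'll keep going.

arm_command:
  delta_pos:
    - [0,0,-0.06]
    - [0,0,0]
  rotation:
    - [0,0,0]
    - [0,0,0]

```text
clock: 14.4
position: [0.5044, -0.1846, 0.0234]
tool_rot: [0.069, 1.565, -2.994]
force: [-0.5, 1.0, 0.1]
grip_width: -0.0002
```

arm_command:
  delta_pos:
    - [0,0,-0.06]
    - [0,0,0]
  rotation:
    - [0,0,0]
    - [0,0,0]

```text
clock: 14.6
position: [0.5048, -0.1846, 0.0231]
tool_rot: [0.01, 1.562, -3.053]
force: [-1.0, 0.9, 0.1]
grip_width: -0.0002
```

arm_command:
  delta_pos:
    - [0,0,-0.06]
    - [0,0,0]
  rotation:
    - [0,0,0]
    - [0,0,0]

```text
clock: 14.8
position: [0.505, -0.1846, 0.0229]
tool_rot: [-0.019, 1.559, -3.083]
force: [-1.1, -0.1, 0.2]
grip_width: 0.0002
```

arm_command:
  delta_pos:
    - [0,0,-0.1]
  rotation:
    - [0,0.05,0]

```text
clock: 14.9
position: [0.506, -0.1846, 0.0226]
tool_rot: [-0.052, 1.56, -3.117]
force: [-23.3, -1.1, 17.7]
grip_width: 0.0004
```

arm_command:
  delta_pos:
    - [0,0,-0.13]
  rotation:
    - [0,0,0]

```text
clock: 15.0
position: [0.5067, -0.1847, 0.0222]
tool_rot: [-0.067, 1.553, -3.132]
force: [-24.1, -0.8, 14.3]
grip_width: -0.0001
```

```bash
python3 -c "
from h import *
togo()"
```

```text
clock 15.0 pos [ 0.5067 -0.1847  0.0222] F [-24.14  -0.83  14.26] grip -0.0001 rot/6deg [0.04 0.16 0.01]
```

arm_command:
  delta_pos:
    - [0,0,0.1]
    - [0,0,0.4]
    - [0,0,0.4]
    - [-0.6,0,0.2]
    - [-0.8,0,0]
    - [-0.6,0,0]
    - [0,0,0]
  rotation:
    - [0,0,0]
    - [0,0,0]
    - [0,0.1,0]
    - [0,0,0]
    - [0,0,0]
    - [0,0,0]
    - [0,0,0]

```text
clock: 15.7
position: [0.472, -0.1871, 0.0844]
tool_rot: [-0.425, 1.569, 2.794]
force: [-0.8, -0.1, -0.5]
grip_width: 0.0003
```

```bash
python3 -c "
from h import *
import cv2
togo([.5456,-.1816,.048])
a=optics.grab_frame('side')[:,:,::-1][230:310,200:307];cv2.imwrite('pics/s3.png',cv2.resize(a,None,fx=7,fy=7,interpolation=cv2.INTER_CUBIC))"
```

```text
clock 15.7 pos [ 0.472  -0.1871  0.0844] F [-0.77 -0.07 -0.46] grip 0.0003 rot/6deg [0.05 0.02 0.01]
[0.5456, -0.1816, 0.048] rows(30mm): [ 1.21  0.01 -2.46]
```

View pics/s3.png

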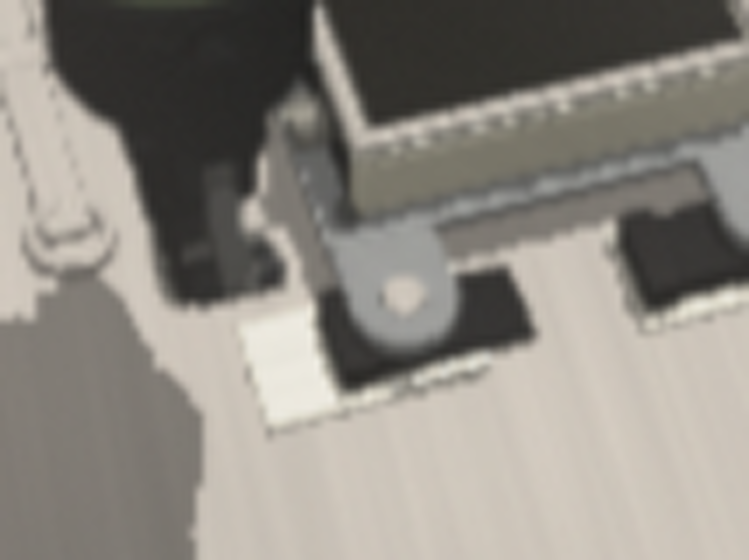

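The crop shows the shim fully in, its face from (320,300) to (345,390), with bare seat in front of it. Now the proof press.

arm_command:
  delta_pos:
    - [0,0,-0.8]
    - [0,0,-0.8]
    - [0,0,-0.7]
    - [0.3,0,-0.1]
    - [0.5,0,0]
    - [0.2,0,0]
    - [0,0,0]
  rotation:
    - [0,0,0]
    - [0,0,0]
    - [0,0,0]
    - [0,0,0]
    - [0,0,0]
    - [0,0,0]
    - [0,0,0]

```text
clock: 16.45
position: [0.5417, -0.1811, 0.0458]
tool_rot: [-0.367, 1.564, 2.852]
force: [-1.5, 0.3, 0.5]
grip_width: 0.0001
```

```bash
python3 -c "
from h import *
togo([.5456,-.1816,.045])
c=np.array([[333,345],[322,300],[345,390]]);px=np.array([200,230])+(c+.5)/7-.5
for z in(.003,.011,.019):
  b=back('side',px,z);print(z,b.round(4))
e=back('side',[200+404.5/7-.5,230+293.5/7-.5],.0285);print('ear',e.round(4))"
```

```text
clock 16.45 pos [ 0.5417 -0.1811  0.0458] F [-1.47  0.26  0.47] grip 0.0001 rot/6deg [0.05 0.06 0.02]
[0.5456, -0.1816, 0.045] rows(30mm): [ 0.02  0.03 -0.13]
0.003 [[ 0.5194 -0.1802  0.003 ]
 [ 0.5195 -0.1625  0.003 ]
 [ 0.5195 -0.1976  0.003 ]]
0.011 [[ 0.5182 -0.1849  0.011 ]
 [ 0.5184 -0.1673  0.011 ]
 [ 0.5184 -0.202   0.011 ]]
0.019 [[ 0.5171 -0.1895  0.019 ]
 [ 0.5173 -0.1721  0.019 ]
 [ 0.5172 -0.2065  0.019 ]]
ear [[ 0.5429 -0.181   0.0285]]
```

arm_command:
  delta_pos:
    - [0.02,0,-0.1]
    - [0,0,0]
  rotation:
    - [0,0,0]
    - [0,0,0]

```text
clock: 16.65
position: [0.5438, -0.1811, 0.0447]
tool_rot: [-0.335, 1.563, 2.883]
force: [-0.0, -0.2, -0.9]
grip_width: -0.0005
```

arm_command:
  delta_pos:
    - [0.05,0,0]
  rotation:
    - [0,0,0]

```text
clock: 16.75
position: [0.5439, -0.1812, 0.0436]
tool_rot: [-0.321, 1.564, 2.896]
force: [-1.4, 0.1, 5.9]
grip_width: 0.0002
```

arm_command:
  delta_pos:
    - [0.05,0,0]
  rotation:
    - [0,0,0]

```text
clock: 16.85
position: [0.544, -0.1813, 0.0429]
tool_rot: [-0.311, 1.564, 2.907]
force: [-7.5, 3.3, 26.0]
grip_width: 0.0
```

arm_command:
  delta_pos:
    - [0.04,0,0]
  rotation:
    - [0,0,0]

```text
clock: 16.95
position: [0.544, -0.1813, 0.0428]
tool_rot: [-0.287, 1.565, 2.93]
force: [-8.5, 3.3, 26.6]
grip_width: 0.0001
```

arm_command:
  delta_pos:
    - [-0.07,0,0]
    - [0,0,0]
  rotation:
    - [0,0.06,0]
    - [0,0,0]

```text
clock: 17.15
position: [0.5443, -0.1815, 0.0459]
tool_rot: [-2.596, 1.569, 0.622]
force: [-0.5, -0.9, -0.4]
grip_width: -0.0002
```

```bash
python3 -c "
from h import *
togo()"
```

```text
clock 17.15 pos [ 0.5443 -0.1815  0.0459] F [-0.55 -0.94 -0.39] grip -0.0002 rot/6deg [ 0.04 -0.02  0.01]
```

arm_command:
  delta_pos:
    - [0.02,0,0]
    - [0,0,0]
  rotation:
    - [0,0,0]
    - [0,0,0]

```text
clock: 17.35
position: [0.5445, -0.1817, 0.0454]
tool_rot: [-2.769, 1.568, 0.448]
force: [-0.6, -0.6, 0.2]
grip_width: -0.0001
```

arm_command:
  delta_pos:
    - [0.02,0,0]
    - [0,0,0]
  rotation:
    - [0,0,0]
    - [0,0,0]

```text
clock: 17.55
position: [0.5444, -0.1817, 0.0445]
tool_rot: [-2.672, 1.569, 0.545]
force: [0.1, 0.1, 0.2]
grip_width: 0.0
```

arm_command:
  delta_pos:
    - [0.02,0,0]
    - [0,0,0]
  rotation:
    - [0,0,0]
    - [0,0,0]

```text
clock: 17.75
position: [0.5445, -0.1816, 0.0438]
tool_rot: [-2.653, 1.569, 0.564]
force: [-0.3, 0.5, 1.5]
grip_width: 0.0002
```

arm_command:
  delta_pos:
    - [0.015,0,0]
    - [0,0,0]
  rotation:
    - [0,0,0]
    - [0,0,0]

```text
clock: 17.95
position: [0.5445, -0.1816, 0.0436]
tool_rot: [-2.68, 1.569, 0.537]
force: [-1.3, -0.6, 5.3]
grip_width: 0.0
```

arm_command:
  delta_pos:
    - [0.015,0,0]
    - [0,0,0]
  rotation:
    - [0,0,0]
    - [0,0,0]

```text
clock: 18.15
position: [0.5445, -0.1817, 0.0436]
tool_rot: [-2.757, 1.569, 0.46]
force: [-1.8, 0.1, 4.1]
grip_width: -0.0002
```

arm_command:
  delta_pos:
    - [0.015,0,0]
    - [0,0,0]
  rotation:
    - [0,0,0]
    - [0,0,0]

```text
clock: 18.35
position: [0.5445, -0.1817, 0.0436]
tool_rot: [-2.803, 1.569, 0.414]
force: [-2.6, -0.6, 3.5]
grip_width: -0.0002
```

The ear now stands about 1 mm above the near-left one, which is close to the 1.5 mm limit. I'll touch the bare bench to calibrate the fingertip height.

arm_command:
  delta_pos:
    - [-0.6,0,0]
    - [-0.2,0.7,0.4]
    - [0,0.8,0.4]
    - [0,0.6,0.3]
    - [0.6,0,0]
    - [0.6,0,0]
    - [0.3,0,0]
    - [0,0,0]
  rotation:
    - [0,0,0]
    - [0,0,0]
    - [0,0,0]
    - [0,0,0]
    - [0,0,0]
    - [0,0,0]
    - [0,0,0]
    - [0,0,0]

```text
clock: 19.15
position: [0.5158, -0.2495, 0.0223]
tool_rot: [-3.116, 1.568, 0.102]
force: [-0.0, -1.2, 1.0]
grip_width: -0.0
```

```bash
python3 -c "
from h import *
togo([.5,-.245,.017])"
```

```text
clock 19.15 pos [ 0.5158 -0.2495  0.0223] F [-0.01 -1.17  1.04] grip -0.0 rot/6deg [ 0.04 -0.03  0.  ]
[0.5, -0.245, 0.017] rows(30mm): [ 0.18 -0.19  0.51]
```

arm_command:
  delta_pos:
    - [0.15,0,0]
    - [0,0,0]
  rotation:
    - [0,0,0]
    - [0,0,0]

```text
clock: 19.35
position: [0.5161, -0.2492, 0.0182]
tool_rot: [-3.141, 1.567, 0.077]
force: [-0.9, 0.6, 0.1]
grip_width: -0.0002
```

arm_command:
  delta_pos:
    - [0.02,0,0]
    - [0,0,0]
  rotation:
    - [0,0,0]
    - [0,0,0]

```text
clock: 19.55
position: [0.5168, -0.2491, 0.0184]
tool_rot: [3.05, 1.566, -0.015]
force: [-0.2, 0.6, 0.3]
grip_width: -0.0001
```

arm_command:
  delta_pos:
    - [0.02,0,0]
    - [0,0,0]
  rotation:
    - [0,0,0]
    - [0,0,0]

```text
clock: 19.75
position: [0.5171, -0.2491, 0.0183]
tool_rot: [2.992, 1.565, -0.072]
force: [0.1, -0.1, -0.2]
grip_width: -0.0001
```

arm_command:
  delta_pos:
    - [0.02,0,0]
    - [0,0,0]
  rotation:
    - [0,0,0]
    - [0,0,0]

```text
clock: 19.95
position: [0.5172, -0.2491, 0.0179]
tool_rot: [2.976, 1.565, -0.088]
force: [-0.6, 0.1, -0.2]
grip_width: -0.0002
```

arm_command:
  delta_pos:
    - [0.08,0,0]
    - [0,0,0]
  rotation:
    - [0,0,0]
    - [0,0,0]

```text
clock: 20.15
position: [0.5172, -0.2491, 0.0153]
tool_rot: [2.97, 1.565, -0.094]
force: [-0.6, 0.3, 0.3]
grip_width: 0.0
```

arm_command:
  delta_pos:
    - [0.04,0,0]
    - [0,0,0]
  rotation:
    - [0,0,0]
    - [0,0,0]

```text
clock: 20.35
position: [0.5173, -0.2492, 0.0141]
tool_rot: [2.964, 1.565, -0.1]
force: [-1.2, 0.1, 2.6]
grip_width: -0.0
```

arm_command:
  delta_pos:
    - [0.03,0,0]
    - [0,0,0]
  rotation:
    - [0,0,0]
    - [0,0,0]

```text
clock: 20.55
position: [0.5173, -0.2492, 0.0143]
tool_rot: [2.912, 1.565, -0.153]
force: [0.0, -0.7, 0.6]
grip_width: -0.0001
```

arm_command:
  delta_pos:
    - [0.03,0,0]
    - [0,0,0]
  rotation:
    - [0,0,0]
    - [0,0,0]

```text
clock: 20.75
position: [0.5175, -0.2493, 0.0142]
tool_rot: [2.863, 1.564, -0.201]
force: [0.2, 0.1, 0.4]
grip_width: 0.0005
```

```bash
python3 -c "
from h import *
import cv2
togo([.604,-.190,.06])
a=optics.grab_frame('side')[:,:,::-1];cv2.imwrite('pics/side4.png',a);a=a[230:300,225:340];cv2.imwrite('pics/s4.png',cv2.resize(a,None,fx=6.9,fy=6.9,interpolation=cv2.INTER_CUBIC))
c=np.array([[510,268],[533,335],[618,225],[645,310]]);px=np.array([200,230])+(c+.5)/7-.5
for z in(.003,.006):print(z,back('side',px,z).round(4))"
```

```text
clock 20.75 pos [ 0.5175 -0.2493  0.0142] F [0.16 0.15 0.41] grip 0.0005 rot/6deg [ 0.05 -0.06 -0.02]
[0.604, -0.19, 0.06] rows(30mm): [-1.51 -1.75 -3.04]
0.003 [[ 0.5852 -0.164   0.003 ]
 [ 0.5859 -0.1909  0.003 ]
 [ 0.6265 -0.1552  0.003 ]
 [ 0.6256 -0.1898  0.003 ]]
0.006 [[ 0.5846 -0.1658  0.006 ]
 [ 0.5852 -0.1926  0.006 ]
 [ 0.6257 -0.1571  0.006 ]
 [ 0.6248 -0.1915  0.006 ]]
```

View pics/s4.png

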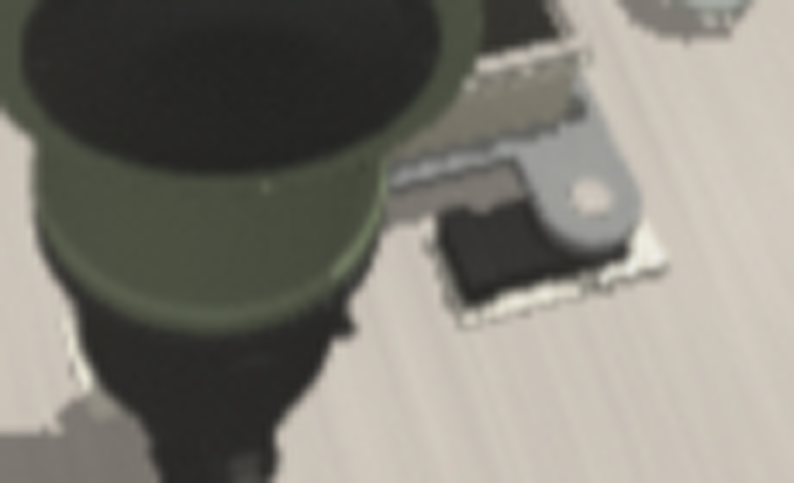

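arm_command:
  delta_pos:
    - [-0.8,0,0]
    - [-0.8,-0.2,-0.7]
    - [0,-0.5,-0.8]
    - [0,-0.5,-0.8]
    - [0,-0.4,-0.6]
    - [0,0,0]
  rotation:
    - [0,0,0]
    - [0,-0.06,0]
    - [0,0,0]
    - [0,0,0]
    - [0,0,0]
    - [0,0,0]

```text
clock: 21.4
position: [0.6024, -0.1934, 0.0628]
tool_rot: [0.667, 1.569, -2.4]
force: [-0.5, -0.0, 0.6]
grip_width: 0.0004
```

```bash
python3 -c "
from h import *
togo([.6045,-.189,.04],[.6045,-.189,.0165])"
```

```text
clock 21.4 pos [ 0.6024 -0.1934  0.0628] F [-0.48 -0.04  0.62] grip 0.0004 rot/6deg [ 0.03  0.01 -0.01]
[0.6045, -0.189, 0.04] rows(30mm): [ 0.76 -0.14 -0.08]
[0.6045, -0.189, 0.0165] rows(30mm): [ 1.54 -0.14 -0.08]
```

arm_command:
  delta_pos:
    - [0,-0.1,-0.08]
    - [0.5,0,0]
    - [0.2,0,0]
    - [0,0,0]
  rotation:
    - [0,0,0]
    - [0,0,0]
    - [0,0,0]
    - [0,0,0]

```text
clock: 21.8
position: [0.603, -0.1913, 0.0392]
tool_rot: [0.365, 1.567, -2.703]
force: [-0.1, -0.6, -0.1]
grip_width: 0.0
```

```bash
python3 -c "
from h import *
import cv2
togo([.6045,-.189,.0165])
a=optics.grab_frame('side')[:,:,::-1][230:310,220:327];cv2.imwrite('pics/s5.png',cv2.resize(a,None,fx=7,fy=7,interpolation=cv2.INTER_CUBIC))"
```

```text
clock 21.8 pos [ 0.603  -0.1913  0.0392] F [-0.06 -0.58 -0.13] grip 0.0 rot/6deg [ 0.02  0.03 -0.01]
[0.6045, -0.189, 0.0165] rows(30mm): [ 0.76 -0.07 -0.06]
```

View pics/s5.png

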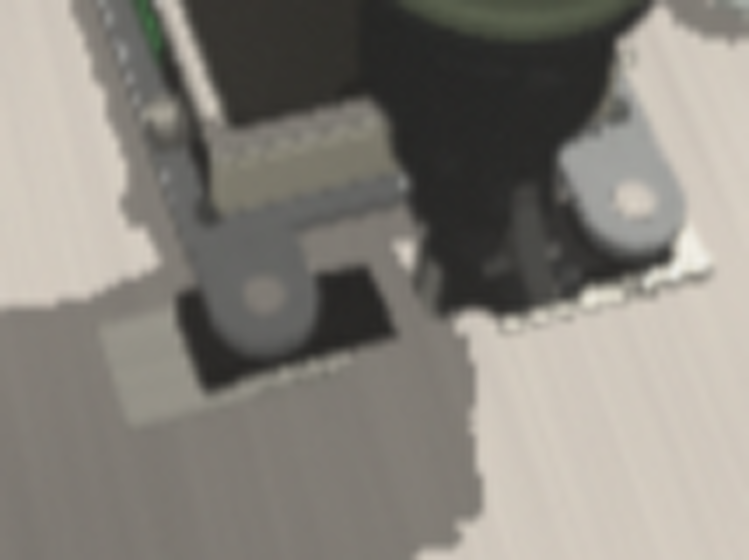

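The crop shows the finger (430–580, 310) in the gap between the near-right tongue end (395,335) and the far-right shim. I'll go down and nudge the tongue back 2–3 mm.

arm_command:
  delta_pos:
    - [0.35,0,0]
    - [0.2,0,0]
    - [0,0,0]
  rotation:
    - [0,0,0]
    - [0,0,0]
    - [0,0,0]

```text
clock: 22.15
position: [0.6024, -0.1923, 0.0217]
tool_rot: [0.43, 1.567, -2.64]
force: [-1.2, 1.2, 0.4]
grip_width: -0.0001
```

```bash
python3 -c "
from h import *
togo([.603,-.190,.0165])"
```

```text
clock 22.15 pos [ 0.6024 -0.1923  0.0217] F [-1.15  1.24  0.42] grip -0.0001 rot/6deg [ 0.01  0.03 -0.02]
[0.603, -0.19, 0.0165] rows(30mm): [ 0.17 -0.08 -0.03]
```

arm_command:
  delta_pos:
    - [0.13,-0.07,-0.02]
    - [0,0,0]
  rotation:
    - [0,0,0]
    - [0,0,0]

```text
clock: 22.35
position: [0.6034, -0.1916, 0.0182]
tool_rot: [1.049, 1.567, -2.021]
force: [0.0, -1.4, -0.3]
grip_width: 0.0
```

arm_command:
  delta_pos:
    - [0,0,0.08]
    - [0,0,0]
  rotation:
    - [0,0,0]
    - [0,0,0]

```text
clock: 22.55
position: [0.6011, -0.1919, 0.0183]
tool_rot: [1.199, 1.567, -1.872]
force: [-0.5, -0.7, -0.4]
grip_width: 0.0003
```

arm_command:
  delta_pos:
    - [0,0,0.06]
  rotation:
    - [0,0,0]

```text
clock: 22.65
position: [0.5995, -0.1919, 0.0184]
tool_rot: [1.323, 1.567, -1.747]
force: [1.0, -1.6, 0.5]
grip_width: 0.0
```

arm_command:
  delta_pos:
    - [0.07,0,0]
    - [0,0,0]
  rotation:
    - [0,0,0]
    - [0,0,0]

```text
clock: 22.85
position: [0.5996, -0.193, 0.0171]
tool_rot: [1.611, 1.566, -1.46]
force: [0.5, -0.7, -0.8]
grip_width: -0.0
```

arm_command:
  delta_pos:
    - [0,0,0.05]
  rotation:
    - [0,0,0]

```text
clock: 22.95
position: [0.5983, -0.1931, 0.0172]
tool_rot: [1.688, 1.566, -1.383]
force: [1.6, -0.7, 0.6]
grip_width: -0.0001
```

arm_command:
  delta_pos:
    - [0,0,0.04]
  rotation:
    - [0,0,0]

```text
clock: 23.05
position: [0.5975, -0.1931, 0.0173]
tool_rot: [1.911, 1.565, -1.16]
force: [5.8, -1.9, -0.8]
grip_width: -0.0001
```

arm_command:
  delta_pos:
    - [0,0,0.05]
  rotation:
    - [0,0,0]

```text
clock: 23.15
position: [0.5971, -0.1929, 0.0176]
tool_rot: [2.245, 1.564, -0.826]
force: [8.9, -1.2, -2.4]
grip_width: 0.0
```

arm_command:
  delta_pos:
    - [0,0,0.05]
  rotation:
    - [0,0,0]

```text
clock: 23.25
position: [0.5968, -0.1928, 0.0178]
tool_rot: [2.47, 1.562, -0.6]
force: [8.9, -1.7, -3.8]
grip_width: -0.0001
```

arm_command:
  delta_pos:
    - [0,0,0.04]
  rotation:
    - [0,0,0]

```text
clock: 23.35
position: [0.5967, -0.1928, 0.018]
tool_rot: [2.589, 1.56, -0.48]
force: [1.9, -1.0, 7.8]
grip_width: 0.0002
```

arm_command:
  delta_pos:
    - [0,0,-0.1]
    - [0.07,0,0]
    - [0,0,0]
  rotation:
    - [0,0,0]
    - [0,-0.1,0]
    - [0,0,0]

```text
clock: 23.65
position: [0.6, -0.1935, 0.0166]
tool_rot: [1.386, 1.564, -1.685]
force: [-0.3, -2.2, 0.1]
grip_width: -0.0002
```

```bash
python3 -c "
from h import *
togo([.597,-.193,.016])"
```

```text
clock 23.65 pos [ 0.6    -0.1935  0.0166] F [-0.25 -2.21  0.14] grip -0.0002 rot/6deg [-0.01  0.01 -0.07]
[0.597, -0.193, 0.016] rows(30mm): [ 0.02 -0.02  0.1 ]
```

arm_command:
  delta_pos:
    - [0.04,-0.05,0.05]
  rotation:
    - [0,0,0.05]

```text
clock: 23.75
position: [0.5998, -0.1938, 0.0164]
tool_rot: [1.69, 1.556, -1.382]
force: [9.0, -15.1, 23.8]
grip_width: 0.0001
```

arm_command:
  delta_pos:
    - [0.01,0,0.06]
  rotation:
    - [0,0,0]

```text
clock: 23.85
position: [0.5987, -0.1943, 0.0165]
tool_rot: [1.76, 1.555, -1.313]
force: [0.8, -0.0, 1.0]
grip_width: -0.0003
```

arm_command:
  delta_pos:
    - [0.01,0,0.06]
  rotation:
    - [0,0,0]

```text
clock: 23.95
position: [0.5975, -0.1945, 0.0165]
tool_rot: [1.839, 1.554, -1.234]
force: [7.2, -1.7, 2.2]
grip_width: -0.0002
```

arm_command:
  delta_pos:
    - [0,0.03,0.06]
  rotation:
    - [0,-0.05,0]

```text
clock: 24.05
position: [0.5966, -0.195, 0.0166]
tool_rot: [1.634, 1.555, -1.438]
force: [7.6, -1.6, -1.0]
grip_width: 0.0003
```

arm_command:
  delta_pos:
    - [0,0,0.08]
  rotation:
    - [0,-0.05,0]

```text
clock: 24.15
position: [0.5948, -0.1948, 0.0166]
tool_rot: [1.366, 1.555, -1.706]
force: [3.2, -1.4, -0.8]
grip_width: 0.0001
```

arm_command:
  delta_pos:
    - [0,0,0.08]
  rotation:
    - [0,-0.05,0]

```text
clock: 24.25
position: [0.5925, -0.1948, 0.0166]
tool_rot: [1.068, 1.553, -2.004]
force: [2.3, -3.1, 1.6]
grip_width: 0.0
```

The tongue has slipped back about 5 mm. I'll retreat and press the ear again.

arm_command:
  delta_pos:
    - [-0.1,0.05,-0.15]
    - [-0.7,0,-0.1]
    - [-0.8,0,0]
    - [-0.6,0,0.3]
    - [0,-0.2,0.8]
    - [0,-0.2,0.6]
    - [0,0,0]
  rotation:
    - [0,0,0]
    - [0,0,0]
    - [0,0,0]
    - [0,0,0]
    - [0,0,0]
    - [0,0,0]
    - [0,0,0]

```text
clock: 24.95
position: [0.5455, -0.1836, 0.0842]
tool_rot: [0.573, 1.55, -2.497]
force: [1.5, 0.3, -0.5]
grip_width: -0.0
```

```bash
python3 -c "
from h import *
togo([.5445,-.1816,.06],[.5445,-.1816,.0445])"
```

```text
clock 24.95 pos [ 0.5455 -0.1836  0.0842] F [ 1.51  0.31 -0.49] grip -0.0 rot/6deg [ 0.01  0.16 -0.11]
[0.5445, -0.1816, 0.06] rows(30mm): [ 0.81 -0.08  0.01]
[0.5445, -0.1816, 0.0445] rows(30mm): [ 1.32 -0.08  0.01]
```

arm_command:
  delta_pos:
    - [0.4,-0.07,0]
    - [0.5,0,0]
    - [0.2,0,0]
    - [0,0,0]
  rotation:
    - [0,0.15,-0.1]
    - [0,0,0]
    - [0,0,0]
    - [0,0,0]

```text
clock: 25.35
position: [0.5463, -0.1812, 0.0494]
tool_rot: [-0.027, 1.568, -3.095]
force: [-0.2, 0.8, 0.6]
grip_width: -0.0001
```

arm_command:
  delta_pos:
    - [0.03,0,0]
    - [0,0,0]
  rotation:
    - [0,0,0]
    - [0,0,0]

```text
clock: 25.55
position: [0.5467, -0.1811, 0.0482]
tool_rot: [-0.024, 1.568, -3.092]
force: [0.5, 0.1, 0.6]
grip_width: -0.0002
```

```bash
python3 -c "
from h import *
togo()"
```

```text
clock 25.55 pos [ 0.5467 -0.1811  0.0482] F [0.45 0.08 0.62] grip -0.0002 rot/6deg [0.02 0.03 0.  ]
```

arm_command:
  delta_pos:
    - [0.08,0,0]
    - [0,0,0]
  rotation:
    - [0,0,0]
    - [0,0,0]

```text
clock: 25.75
position: [0.5471, -0.1811, 0.0461]
tool_rot: [0.079, 1.568, -2.988]
force: [0.3, -0.2, 0.1]
grip_width: 0.0001
```

arm_command:
  delta_pos:
    - [0.04,0,0]
    - [0,0,0]
  rotation:
    - [0,0,0]
    - [0,0,0]

```text
clock: 25.95
position: [0.5473, -0.1812, 0.0451]
tool_rot: [0.19, 1.569, -2.878]
force: [-0.2, 0.7, -0.9]
grip_width: -0.0
```

arm_command:
  delta_pos:
    - [0.03,0,0]
    - [0,0,0]
  rotation:
    - [0,0,0]
    - [0,0,0]

```text
clock: 26.15
position: [0.5473, -0.1813, 0.0442]
tool_rot: [0.238, 1.569, -2.83]
force: [0.2, -0.4, -0.2]
grip_width: -0.0002
```

arm_command:
  delta_pos:
    - [0.03,0,0]
    - [0,0,0]
  rotation:
    - [0,0,0]
    - [0,0,0]

```text
clock: 26.35
position: [0.5474, -0.1812, 0.0433]
tool_rot: [0.286, 1.569, -2.782]
force: [-0.5, 0.4, 0.1]
grip_width: 0.0004
```

arm_command:
  delta_pos:
    - [0.03,0,0]
    - [0,0,0]
  rotation:
    - [0,0,0]
    - [0,0,0]

```text
clock: 26.55
position: [0.5475, -0.1814, 0.0427]
tool_rot: [0.416, 1.569, -2.652]
force: [-1.0, 0.3, 5.2]
grip_width: -0.0001
```

arm_command:
  delta_pos:
    - [0.03,0,0]
  rotation:
    - [0,0,0]

```text
clock: 26.65
position: [0.5475, -0.1813, 0.0422]
tool_rot: [0.472, 1.569, -2.596]
force: [-5.1, 1.6, 16.0]
grip_width: 0.0004
```

arm_command:
  delta_pos:
    - [0.03,0,0]
  rotation:
    - [0,0,0]

```text
clock: 26.75
position: [0.5476, -0.1814, 0.0419]
tool_rot: [0.588, 1.569, -2.48]
force: [-6.5, 1.8, 22.8]
grip_width: -0.0002
```

arm_command:
  delta_pos:
    - [0.04,0,0]
  rotation:
    - [0,0,0]

```text
clock: 26.85
position: [0.5476, -0.1814, 0.0416]
tool_rot: [0.688, 1.569, -2.381]
force: [-7.6, 2.4, 29.0]
grip_width: -0.0001
```

The ear is firm again: contact at 0.0428 (the same as near-left), and it held 29 N with about 1.2 mm of give. I'll let go and check the scene.

arm_command:
  delta_pos:
    - [-0.3,0,0]
    - [-0.9,0,0]
    - [-1,0,0]
    - [-1,0,0]
    - [-1,0.3,0.6]
    - [-1,0.6,0.9]
    - [0,0.9,0.9]
    - [0,0.9,0.9]
    - [0,0.9,0.9]
    - [0,0,0]
  rotation:
    - [0,0,0]
    - [0,0,0]
    - [0,0,0]
    - [0,0,0]
    - [0,0,0]
    - [0,0,0]
    - [0,0,0]
    - [0,0,0]
    - [0,0,0]
    - [0,0,0]

```text
clock: 27.85
position: [0.4265, -0.3012, 0.2066]
tool_rot: [1.81, 1.568, -1.255]
force: [0.6, 0.9, -0.8]
grip_width: -0.0004
```

```bash
python3 - <<'E'
from h import *
import cv2
togo()
b=optics.grab_frame('top')[:,:,::-1];a0=cv2.imread('pics/top0.png')
u=lambda a:cv2.resize(a[135:217,222:322],(400,328),interpolation=cv2.INTER_CUBIC)
s=optics.grab_frame('side')[:,:,::-1];s0=cv2.imread('pics/side0.png')
v=lambda a:cv2.resize(a[185:295,200:335],(400,326),interpolation=cv2.INTER_CUBIC)
cv2.imwrite('pics/fin.png',cv2.resize(np.vstack([np.hstack([u(a0),u(b)])[:328],np.hstack([v(s0),v(s)])]),(733,600)))
E
```

```text
clock 27.85 pos [ 0.4265 -0.3012  0.2066] F [ 0.56  0.85 -0.79] grip -0.0004 rot/6deg [ 0.05 -0.01 -0.03]
```

View pics/fin.png

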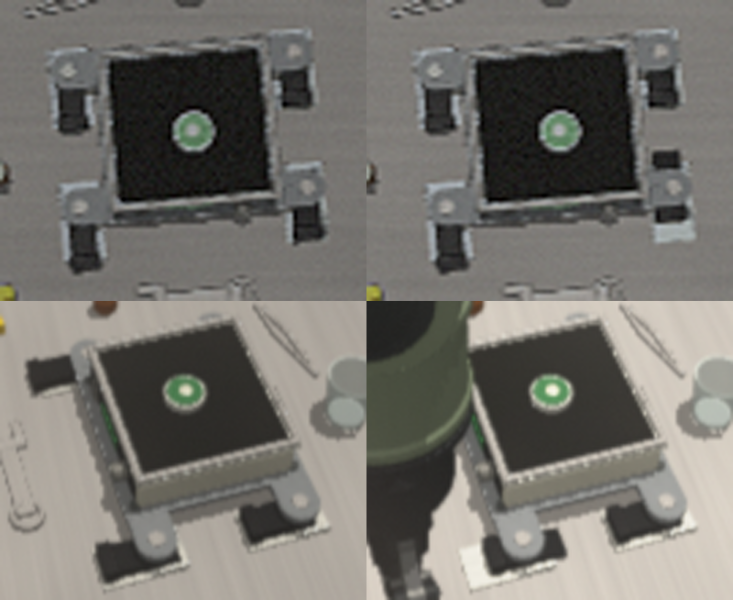

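Compared with the start pictures (left), only the near-right shim has moved. Its face at (673,220) is about 33 mm in front of the ear middle (673,186). The other three shims, the level and the spanner look unchanged. I'm handing in.

```bash
python3 -c "
from workcell import bot
print(bot.job_done())"
```

```text
the job is handed in; nothing more can be done
None
```

The near-right ear was the slack one. Its shim is now in and bearing, and the job was handed in at about 28 s of the 58 s allowed.

**Finding the corner:** I pressed only near-right and near-left, not the two far ears. Near-right went down about 3–4 mm under a few newtons before stopping hard. Near-left was firm, giving under 1 mm at 10 N.

**Too-hard pushes:** I went over the intended forces in three places:
- **First ear press:** it peaked at about 70 N against the hard stop.
- **Shim push:** it reached about 24 N instead of 5–10 N. That left the ear about 1.5 mm high by my touch measurement, right at the limit.
- **Correction:** I nudged the end of the tongue back about 5 mm from behind. During this the gripper's body probably touched the shaker platform once (24 N up, 15 N sideways).

**Last checks:**
- **Ear height:** near-right met the finger at about 28.6 mm, the same as near-left.
- **Proof press:** it held 29 N with about 1.2 mm of give.
- **Shim position:** in the last top picture its outer face is about 33 mm from the ear's middle, against the 39 mm limit.
- **Everything else:** in the last crops the other three shims and the level look unmoved. The flasks and vial were not in those crops.

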